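# Sweep used stoppers into the collecting bay

### The arm

A 6-joint arm with a two-finger parallel gripper is mounted at the origin on the work surface. World frame = base frame: x ahead of the robot, y to its left, z up, the work surface at z = 0. Lengths are in m, angles in rad, forces in N, time in s.
With the tool pointing down it reaches from about 0.325 to 0.85 m from the base axis. Payload 4.4 kg.
Tool frame: the origin (TCP) lies on the centre line of the jaws, within the pads' length; the fingertips stand 11 mm ahead of it and the grasp point (between the pads) lies 8 mm behind it; z points along the fingers, y is the line along which they close (so a half turn about z gives the same grasp; the last joint's range is limited). The gripper opens to 94 mm and grips with 3 to 60 N. Pads are 16 mm wide; open, the fingers measure 119 mm over their backs; the gripper's body (75 mm by 177 mm) begins 78 mm behind the grasp point.
Start: joints at [1.018, 0.207, 1.542, -0, 1.393, -0.15], TCP at [0.225, 0.529, 0.216] pointing down, gripper open.
Joint ranges: [-2.73, 2.73], [-0.86, 2.22], [0.23, 2.46], [-1.11, 4.25], [0.08, 2.63], [-2.82, 2.82]. Speed limits (rad/s): [2.79, 2.79, 3.14, 3.14, 3.14, 3.14].

### API

Orientations are given as a unit quaternion [w, x, y, z].
In Python, from plant import sensors, capture, r, finder gives the robot as it stands.
- The arm moves only by the tool jog_arm, never from a script. Its argument "moves" is text: rows parted by semicolons, each of 7 numbers parted by spaces: the finger opening in cm, from 0 to 9.4, then the shift along the tool's x, y, z in cm, then the turn, a rotation vector about the tool's x, y, z in rad. A call has 1 to 12 rows; each row shifts and turns the commanded pose from where the row before left it, along the tool's axes as they then stand; what a row does not reach is not made up. A row lasts 1/12 s, in which the tool goes at most 41.7 mm and 7.16 degrees, less where a joint would pass 70% of its speed; a pose out of reach is approached as far as the arm can. A call with a gripper value outside its range is refused whole. The fingers move at their own pace and stop on an object; "squeeze" is the grip in N (left out, the last holds). Time passes only in rows, so rows that do not move let the fingers close. It gives the time, the measured TCP pose, the force, the opening and the grip force at its end, in the units of the state.
- sensors.sense(): the state, without advancing time (a new reading comes with each control period).
- capture(name): name is "side" or "top" or "wrist"; returns a dict with "img" (384x512x3 uint8, red, green, blue), "fovy" (degrees; the focal length in pixels is half the picture's height over the tangent of half this angle, whatever the lens; pixels are square), "cx", "cy" (the principal point, pixels), "k1" (the pictures are not rectified: a ray, as slopes to the right and down, at radius r is drawn at 1 + k1 r^2 times it, then the intrinsics apply), "R" (3x3) and "t" (3): a world point X has camera coordinates R X + t; the wrist camera has in their place "T_tool_cam" (4x4, takes a point from camera to tool coordinates, whose origin is the TCP and whose axes are the flange's). Camera axes: x right, y down, z forward; pixel columns grow to the right and rows downward; lengths in m; the calibration is good to about 2 mm. A picture is of the moment at which its call begins: read the wrist's pose just before it. There is no depth.
- r.finish_job(): hands the job in; it is judged then, once.
Trained networks look in the newest picture that a camera, given by its name, has taken for a name from the list of things; names that differ only in an ending like _2 or _b are one class to them, and where a whole thing is asked for, a point or a joint stands for the part that bears it (a point fixed in the world has none). Each returns a list of dicts, best first, with "conf" (0 to 1); they miss things now and then, are a little off and sometimes report something else, mostly with a low value. They report only what shows in the picture. A call takes as long as a camera call.
- finder.trace(camera, target): "pixels" (384x512 bool, what is visible of it) and "point" ([column, row] in pixels, amid what is visible of it).
- finder.pinpoint(camera, target): "point" ([column, row] in pixels: a listed point, or the origin of a listed thing).
The state is a dict: "clock": time; "qpos": joint angles; "joint_velocities": joint speeds; "tau": joint torques, N m; "tool_pos": TCP position; "orientation": TCP orientation; "force": force on the tool from outside, world axes, zero at the start; "torque": the same for the moment, N m; "grip_width": opening from 0.0 (shut) to 1.0 (fully open); "finger_force": force on a finger pad.
Only numpy, scipy, OpenCV 4.12 (cv2) and the standard library are available. Lean on these libraries where they do the work, as an engineer would, in place of code of your own. Each camera call takes 0.05 s, during which the arm holds its last target. There are 200 camera calls.

### The job

Clear the bench after the experiment: with closed fingers, sweep the three black rubber stoppers along the bench through the open mouth of the low three-sided steel collecting bay, so that all three lie completely inside it. Only push them, never lift or carry them, and leave the glassware and everything else on the bench where it stands.

Things in the scene. Friction and masses are not known exactly. Their poses are not given: they have to be found in the camera images.
- bay: Three-sided steel collecting bay fixed to the bench, like a low dustpan: inside 240 mm wide (its x) by 110 mm deep (its y), walls 25 mm high and 3 mm thick, no lip at the mouth: the floor is level with the bench. Origin at the centre of the inside, at bench height. The open mouth is its -y side, 55 mm from the origin; the back wall is at +55 mm y, the side walls at +-120 mm x. So stoppers enter moving along its +y.
- stopper0_center (a point): Black rubber stopper, a slightly tapered plug standing on its wide end: 30 mm across at the foot, 24 mm at the top, 26 mm tall, 15 to 30 g; loose, slides on the bench. This point is its centre, 13 mm above its underside. All three are alike.
- stopper1_center (a point): Black rubber stopper, a slightly tapered plug standing on its wide end: 30 mm across at the foot, 24 mm at the top, 26 mm tall, 15 to 30 g; loose, slides on the bench. This point is its centre, 13 mm above its underside. All three are alike.
- stopper2_center (a point): Black rubber stopper, a slightly tapered plug standing on its wide end: 30 mm across at the foot, 24 mm at the top, 26 mm tall, 15 to 30 g; loose, slides on the bench. This point is its centre, 13 mm above its underside. All three are alike.
- weighing_bottle: Bystander: small closed glass weighing bottle with a round knob on its lid, 31 mm across, 53 mm tall, standing among the stoppers. Origin at the centre of its underside.
- vial: Bystander: amber vial with a black cap, 24 mm across, 48 mm tall, standing. Origin at the centre of its underside.
- cuvette_block: Bystander: red plastic block 40 x 40 x 36 mm holding a clear cuvette that rises to 54 mm. Origin at the centre of its underside.
- forceps: Bystander: steel forceps lying flat along their own x, 140 mm long, 18 mm wide, 8 mm high. Origin near mid-length, at bench height.
- petri_dish: Bystander: closed clear dish, 64 mm across, 17 mm high. Origin at the centre of its underside.

How it is judged:
By the outcome, as a careful person would: the job done as asked, in the order asked, and still so for the second after the job is handed in, with the robot touching nothing.
It also fails if it takes over 54 s, if anything falls off the work surface, if the arm or the gripper's body presses on something with over 40 N, if the wrist force passes 120 N, or if a joint passes its speed limit or range.

## Working session

There is one attempt and no reset: what is moved stays moved. The work goes in short steps, Python scripts to look and compute and a tool call to move; the robot and the scene stay as the last step left them, time stands still between calls to the robot, and variables do not carry over. Pictures are saved under pics/ and viewed, at most 10 in all, crops included, and the job is handed in when it is done.

Besides the shell and the picture viewer there is one more tool, called in YAML: its name, and indented under it one key for each argument. jog_arm: Moves the arm, as the interface text tells. Its arguments: {"type":"object","properties":{"moves":{"type":"string"},"squeeze":{"type":"number"}},"required":["moves"]}

```bash
mkdir -p pics; cat > h.py <<'E'
import numpy as np, cv2
from plant import sensors, capture, r, finder
def ray(c,p):
    h,w=c["img"].shape[:2]; f=h/2/np.tan(np.radians(c["fovy"])/2)
    d=np.array([(p[0]-c["cx"])/f,(p[1]-c["cy"])/f]); u=d.copy()
    for _ in range(20): u=d/(1+c["k1"]*(u@u))
    return np.array([u[0],u[1],1.])
def world(c,p,z):
    R,t=np.array(c["R"]),np.array(c["t"]); o=-R.T@t; v=R.T@ray(c,p)
    return o+v*(z-o[2])/v[2]
E
python3 - <<'E'
from h import *
s=sensors.sense(); print(s["clock"],s["tool_pos"],s["orientation"])
H={"bay":0,"stopper0_center":.013,"weighing_bottle":0,"vial":0,"cuvette_block":0,"forceps":0,"petri_dish":0}
for cam in("top","side"):
    c=capture(cam); cv2.imwrite(f"pics/{cam}0.png",c["img"][:,:,::-1])
    for n,z in H.items():
        for d in finder.pinpoint(cam,n)[:4]:
            if d["conf"]>.2: print(cam,n,round(d["conf"],2),np.round(d["point"],0),np.round(world(c,d["point"],z)[:2],3))
E
```

```text
0.0 [0.22498996 0.52830375 0.21529707] [-3.84865852e-04  2.00021145e-01  9.79790915e-01 -1.07583541e-03]
top bay 0.61 [146. 187.] [0.554 0.277]
top stopper0_center 0.53 [245. 210.] [0.492 0.002]
top weighing_bottle 0.56 [245. 196.] [0.536 0.005]
top weighing_bottle 0.24 [148. 188.] [0.552 0.272]
top vial 0.56 [300. 222.] [ 0.467 -0.146]
top cuvette_block 0.82 [202. 257.] [0.366 0.113]
top cuvette_block 0.41 [249. 212.] [ 0.491 -0.007]
top forceps 0.44 [369. 169.] [ 0.616 -0.337]
top petri_dish 0.8 [378. 230.] [ 0.449 -0.354]
side bay 0.93 [201. 136.] [0.559 0.262]
side stopper0_center 0.45 [234. 200.] [ 0.484 -0.012]
side weighing_bottle 0.62 [254. 188.] [0.553 0.004]
side vial 0.49 [263. 238.] [ 0.472 -0.142]
side cuvette_block 0.92 [165. 197.] [0.357 0.109]
side petri_dish 0.76 [314. 311.] [ 0.439 -0.356]
```

View pics/top0.png

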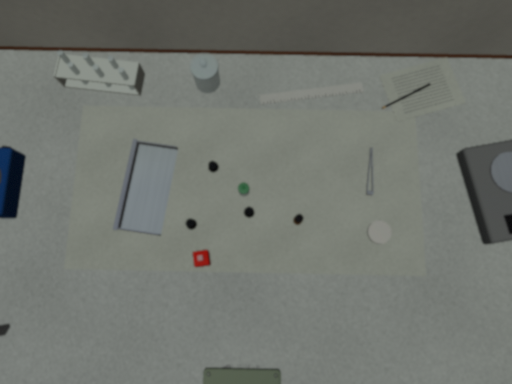

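View pics/side0.png

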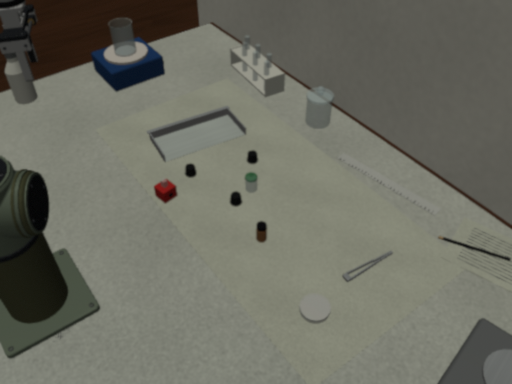

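The top picture shows stoppers at about (213,166), (191,224) and (249,212), and the vial at (298,219). The bottle is at (244,188), the red block at (202,257), and the bay spans (115–178, 141–236) with its mouth to the right. The side picture agrees with this.

```bash
cat >> h.py <<'E'
def dark(cam,x0,y0,x1,y1,th=50,amin=20):
    c=capture(cam); g=c["img"].max(2); m=np.zeros_like(g); m[y0:y1,x0:x1]=g[y0:y1,x0:x1]<th
    n,_,st,ce=cv2.connectedComponentsWithStats(m)
    return c,[(ce[i],st[i,4]) for i in range(1,n) if st[i,4]>=amin]
E
python3 - <<'E'
from h import *
for cam,b in(("top",(180,145,320,250)),("side",(150,140,300,250))):
    c,B=dark(cam,*b)
    for p,a in B: print(cam,np.round(p,1),a,np.round(world(c,p,.015)[:2],3))
    if cam=="top":
        for p in((136,141),(178,148),(115,231),(160,236)): print("rim",p,np.round(world(c,p,.025)[:2],3))
    else:
        for p in((149,133),(229,109),(245,131),(165,158)): print("rim",p,np.round(world(c,p,.02)[:2],3))
    im=cv2.resize(c["img"][120:270,100:320] if cam=="top" else c["img"][95:250,130:290],None,fx=3.6,fy=3.6,interpolation=2)
    cv2.imwrite(f"pics/{cam}1.png",im[:,:,::-1])
    print(np.round(-np.array(c["R"]).T@c["t"],2))
E
```

```text
top [213.  166.2] 59 [0.613 0.093]
top [248.6 211.8] 55 [ 0.488 -0.007]
top [298.1 218.7] 45 [ 0.472 -0.139]
top [190.9 223.5] 62 [0.454 0.145]
rim (136, 141) [0.678 0.306]
rim (178, 148) [0.66 0.19]
rim (115, 231) [0.429 0.341]
rim (160, 236) [0.418 0.223]
[ 0.32 -0.03  1.08]
side [251.9 156.9] 88 [0.61  0.088]
side [190.  170.4] 96 [0.451 0.14 ]
side [235.4 198.5] 106 [ 0.487 -0.012]
side [261.3 226.7] 75 [ 0.482 -0.122]
rim (149, 133) [0.437 0.337]
rim (229, 109) [0.68  0.299]
rim (245, 131) [0.656 0.185]
rim (165, 158) [0.421 0.216]
[ 0.02 -0.72  0.87]
```

View pics/top1.png

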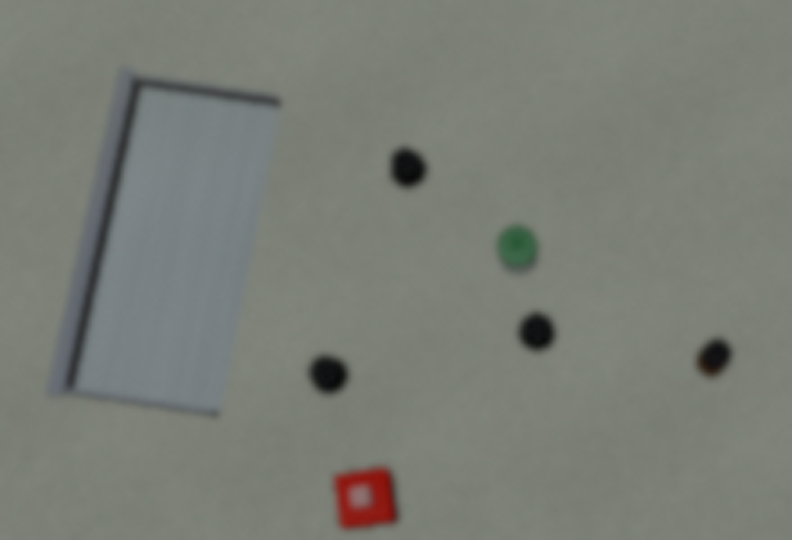

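jog_arm:
  moves: "0 0 0 0 0 0 0.119;0 0 0 0 0 0 0.119;0 0 0 0 0 0 0.119;0 0 0 0 0 0 0.119;0 0 0 0 0 0 0.119;0 0 0 0 0 0 0.119;0 0 0 0 0 0 0.119;0 0 0 0 0 0 0.119;0 0 0 0 0 0 0.119;0 0 0 0 0 0 0.119;0 0 0 0 0 0 0.119;0 0 0 0 0 0 0"
  squeeze: 10

```text
clock: 1.9
tool_pos: [0.2254, 0.529, 0.2164]
orientation: [0.0, 0.756, 0.655, 0.0]
force: [-0.5, 0.0, 0.0]
grip_width: 0.186
finger_force: 0.0
```

```bash
cat >> h.py <<'E'
from scipy.spatial.transform import Rotation as Ro
S={"A":(.612,.091),"B":(.453,.142),"C":(.4875,-.009),"bay":(.548,.262),"bottle":(.546,.004)}
def rel(S=S):
    s=sensors.sense(); q=s["orientation"]; R=Ro.from_quat([q[1],q[2],q[3],q[0]]).as_matrix()
    print("t",round(s["clock"],2),"tcp",np.round(s["tool_pos"],4),"yaw x",np.degrees(np.arctan2(R[1,0],R[0,0])).round(1),"tilt",np.round(R[2],3),"w",s["grip_width"])
    for k,v in S.items(): print(k,"cm in tool:",np.round(100*R.T@(np.array([*v,.0175])-s["tool_pos"]),1))
E
python3 -c "from h import *; rel()"
```

```text
t 1.9 tcp [0.2254 0.529  0.2164] yaw x 81.8 tilt [-0.  0. -1.] w 0.1860571830429013
A cm in tool: [-37.8  44.5  19.9]
B cm in tool: [-35.1  28.   19.9]
C cm in tool: [-49.5  33.6  19.9]
bay cm in tool: [-21.8  35.7  19.9]
bottle cm in tool: [-47.4  39.2  19.9]
```

jog_arm:
  moves: "0 -3.3 2.3 0 0 0 0;0 -3.3 2.3 0 0 0 0;0 -3.3 2.3 0 0 0 0;0 -3.3 2.3 0 0 0 0;0 -3.3 2.3 0 0 0 0;0 -3.3 2.3 0 0 0 0;0 -3.3 2.4 0 0 0 0;0 -3.3 2.4 0 0 0 0;0 -3.3 2.4 0 0 0 0;0 -3.3 2.4 0 0 0 0;0 -3.3 2.4 0 0 0 0;0 -3.3 2.4 0 0 0 0"

```text
clock: 2.9
tool_pos: [0.4496, 0.0954, 0.2169]
orientation: [0.0, 0.754, 0.657, 0.0]
force: [0.2, 0.9, -0.0]
grip_width: 0.001
finger_force: 0.0
```

jog_arm:
  moves: "0 0 0 3 0 0 0;0 0 0 3 0 0 0;0 0 0 3 0 0 0;0 0 0 0 0 0 0;0 0 0 0 0 0 0"

```text
clock: 3.32
tool_pos: [0.4474, 0.0972, 0.1253]
orientation: [-0.001, 0.755, 0.656, -0.002]
force: [0.4, 0.3, 0.4]
grip_width: 0.003
finger_force: 0.0
```

```bash
python3 - <<'E'
from h import *
rel()
s=sensors.sense(); q=s["orientation"]; R=Ro.from_quat([q[1],q[2],q[3],q[0]]).as_matrix()
c=capture("wrist"); T=np.array(c["T_tool_cam"])
cv2.imwrite("pics/w1.png",c["img"][:,:,::-1])
cR=R@T[:3,:3]; ct=R@T[:3,3]+s["tool_pos"]; c["R"]=cR.T; c["t"]=-cR.T@ct
for n in("stopper0_center","bay","weighing_bottle"):
    for d in finder.pinpoint("wrist",n)[:4]:
        print(n,round(d["conf"],2),np.round(d["point"]),np.round(world(c,d["point"],.013 if "st" in n else 0)[:2],3))
E
```

```text
t 3.32 tcp [0.4474 0.0972 0.1253] yaw x 82.0 tilt [-0.001 -0.004 -1.   ] w 0.0030697139694327255
A cm in tool: [ 1.7 16.4 10.7]
B cm in tool: [ 4.5 -0.  10.8]
C cm in tool: [-9.9  5.5 10.8]
bay cm in tool: [17.7  7.7 10.7]
bottle cm in tool: [-7.8 11.1 10.7]
stopper0_center 0.88 [299. 271.] [ 0.49 -0.01]
bay 0.84 [338.   0.] [0.553 0.267]
weighing_bottle 0.56 [344. 251.] [0.548 0.002]
```

View pics/w1.png

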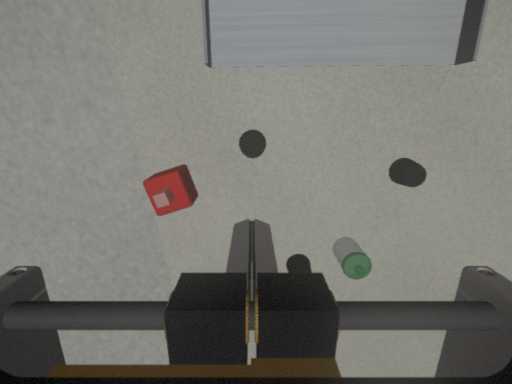

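The wrist picture shows stopper B straight ahead of the fingers at (252,143), and A at (407,172). C is at (299,265) beside the bottle at (357,264). The bay mouth, at row 66, is square to the tool.

jog_arm:
  moves: "0 0 0 3 0 0 0;0 0 0 3 0 0 0;0 0 0 3 0 0 0;0 0 0 1.7 0 0 0;0 0 0 0 0 0 0;0 0 0 0 0 0 0;0 1 0 0 0 0 0;0 0.8 0 0 0 0 0;0 0.8 0 0 0 0 0;0 1 0 0 0 0 0;0 1 0 0 0 0 0;0 1 0 0 0 0 0"

```text
clock: 4.52
tool_pos: [0.4573, 0.154, 0.02]
orientation: [0.0, 0.755, 0.656, 0.0]
force: [0.4, 0.8, -0.0]
grip_width: 0.008
finger_force: 0.2
```

jog_arm:
  moves: "0 1 0 0 0 0 0;0 1 0 0 0 0 0;0 1 0 0 0 0 0;0 1 0 0 0 0 0;0 1 0 0 0 0 0;0 1 0 0 0 0 0;0 1 0 0 0 0 0;0 1 0 0 0 0 0;0 1 0 0 0 0 0;0 0.7 0 0 0 0 0;0 0.3 0 0 0 0 0;0 0 0 0 0 0 0"

```text
clock: 5.52
tool_pos: [0.471, 0.2525, 0.0194]
orientation: [0.0, 0.755, 0.656, 0.0]
force: [0.5, -0.3, 0.4]
grip_width: 0.006
finger_force: 0.0
```

```bash
python3 - <<'E'
from h import *
rel()
c,B=dark("side",150,105,300,250)
for p,a in B: print(np.round(p,1),a,np.round(world(c,p,.015)[:2],3))
E
```

```text
t 5.52 tcp [0.471  0.2525 0.0194] yaw x 82.0 tilt [ 0.  0. -1.] w 0.0058878772914866175
A cm in tool: [-14.   16.2   0.2]
B cm in tool: [-11.2  -0.2   0.2]
C cm in tool: [-25.7   5.3   0.2]
bay cm in tool: [2.  7.5 0.2]
bottle cm in tool: [-23.6  10.9   0.2]
[172.1 114.3] 466 [0.535 0.382]
[174.8 137.3] 32 [0.488 0.283]
[251.9 157. ] 87 [0.61  0.088]
[235.4 198.6] 103 [ 0.486 -0.012]
[261.4 226.7] 73 [ 0.482 -0.122]
```

jog_arm:
  moves: "0 -1 0 0 0 0 0;0 -1 0 -2 0 0 0;0 -1 0 -3 0 0 0;0 -2 0 -3 0 0 0;0 -4 0.7 0 0 0 0;0 -4 0.7 0 0 0 0;0 -4 0.7 0 0 0 0;0 -4 0.8 0 0 0 0;0 -4 0.8 0 0 0 0;0 -4 0.8 0 0 0 0;0 -1 0.8 0 0 0 0;0 0 0 0 0 0 0"

```text
clock: 6.57
tool_pos: [0.4818, -0.0565, 0.0999]
orientation: [0.001, 0.757, 0.653, 0.0]
force: [-0.0, 0.5, -0.2]
grip_width: 0.006
finger_force: 0.0
```

```bash
python3 - <<'E'
from h import *
rel()
c,B=dark("side",150,105,300,250)
for p,a in B: print(np.round(p,1),a,np.round(world(c,p,.015)[:2],3))
E
```

```text
t 6.57 tcp [ 0.4818 -0.0565  0.0999] yaw x 81.6 tilt [-0.001  0.002 -1.   ] w 0.00584812061866888
A cm in tool: [16.5 10.7  8.2]
B cm in tool: [19.2 -5.8  8.2]
C cm in tool: [ 4.8 -0.1  8.2]
bay cm in tool: [32.5  1.9  8.2]
bottle cm in tool: [6.9 5.5 8.2]
[241.8 106.7] 123 [0.721 0.292]
[242.  138.3] 1939 [0.634 0.168]
[171.7 142. ] 80 [0.471 0.27 ]
[245.2 176.6] 21 [0.551 0.037]
[235.4 198.7] 101 [ 0.486 -0.013]
[261.3 226.7] 70 [ 0.482 -0.122]
```

jog_arm:
  moves: "0 0 0 3 0 0 0;0 0 0 3 0 0 0;0 0 0 2.3 0 0 0;0 0 0 0 0 0 0;0 0 0 0 0 0 0;0 1 0 0 0 0 0;0 0.8 0 0 0 0 0;0 0.6 0 0 0 0 0;0 0.8 0 0 0 0 0;0 1 0 0 0 0 0;0 1.2 0 0 0 0 0;0 1.2 0 0 0 0 0"

```text
clock: 7.62
tool_pos: [0.4907, 0.0138, 0.0167]
orientation: [0.0, 0.755, 0.656, 0.0]
force: [0.6, -0.0, -0.1]
grip_width: 0.004
finger_force: 0.2
```

jog_arm:
  moves: "0 1.2 0 0 0 0 0;0 1.2 0 0 0 0 0;0 1.2 0 0 0 0 0;0 1.2 0 0 0 0 0;0 1.2 0 0 0 0 0;0 1.2 0 0 0 0 0;0 1.2 0 0 0 0 0;0 1.2 0 0 0 0 0;0 1 0 0 0 0 0;0 0.6 0 0 0 0 0;0 0.3 0 0 0 0 0;0 0 0 0 0 0 0"

```text
clock: 8.62
tool_pos: [0.5067, 0.1271, 0.0164]
orientation: [-0.0, 0.755, 0.656, -0.0]
force: [0.2, -0.1, -0.6]
grip_width: 0.004
finger_force: 0.0
```

```bash
python3 - <<'E'
from h import *
rel()
for cam,b in(("side",(150,105,300,250)),("top",(110,130,320,250))):
    c,B=dark(cam,*b)
    for p,a in B: print(cam,np.round(p,1),a,np.round(world(c,p,.015)[:2],3))
    cv2.imwrite(f"pics/{cam}2.png",cv2.resize(c["img"][95:250,130:290] if cam=="side" else c["img"],None,fx=3 if cam=="side" else 1,fy=3 if cam=="side" else 1)[:,:,::-1])
E
```

```text
t 8.62 tcp [0.5067 0.1271 0.0164] yaw x 82.0 tilt [-0. -0. -1.] w 0.004039727010233288
A cm in tool: [-2.1 10.9 -0.1]
B cm in tool: [ 0.7 -5.5 -0.1]
C cm in tool: [-13.7   0.   -0.1]
bay cm in tool: [13.9  2.2 -0.1]
bottle cm in tool: [-11.6   5.6  -0.1]
side [204.7 126.4] 1435 [0.581 0.275]
side [211.7 157.9] 31 [0.522 0.148]
side [251.9 157. ] 87 [0.61  0.088]
side [261.3 226.8] 72 [ 0.482 -0.122]
top [202.9 196.8] 574 [0.527 0.117]
top [145.2 194.7] 475 [0.53  0.273]
top [183.2 197.4] 34 [0.524 0.17 ]
top [298.1 218.6] 39 [ 0.472 -0.139]
top [173.1 234.2] 404 [0.425 0.191]
```

View pics/side2.png

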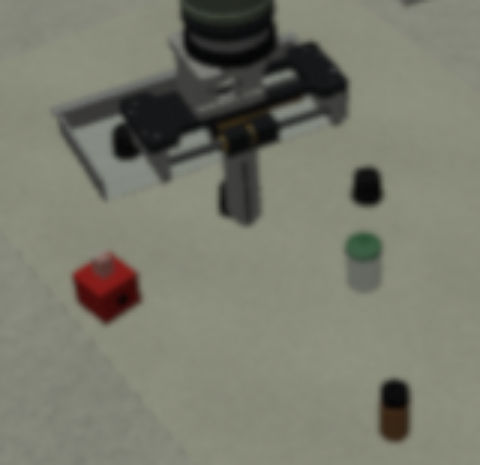

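The side picture shows C pinned ahead of the fingers at about (228,200), B inside the bay at (127,140), and the bystanders where they stood.

jog_arm:
  moves: "0 0.7 0 0 0 0 0;0 1 0 0 0 0 0;0 1.2 0 0 0 0 0;0 1.2 0 0 0 0 0;0 1.2 0 0 0 0 0;0 1.2 0 0 0 0 0;0 1.2 0 0 0 0 0;0 1.2 0 0 0 0 0;0 1.2 0 0 0 0 0;0 1 0 0 0 0 0;0 0.6 0 0 0 0 0;0 0 0 0 0 0 0"

```text
clock: 9.72
tool_pos: [0.5233, 0.2437, 0.0165]
orientation: [0.0, 0.755, 0.656, 0.0]
force: [-0.4, -0.3, -0.3]
grip_width: 0.008
finger_force: 0.0
```

```bash
python3 -c "from h import *; rel()"
```

```text
t 9.72 tcp [0.5233 0.2437 0.0165] yaw x 82.0 tilt [ 0.  0. -1.] w 0.0075936501855156996
A cm in tool: [-13.9  10.9  -0.1]
B cm in tool: [-11.1  -5.5  -0.1]
C cm in tool: [-25.5  -0.   -0.1]
bay cm in tool: [ 2.2  2.2 -0.1]
bottle cm in tool: [-23.4   5.6  -0.1]
```

jog_arm:
  moves: "0 -1 0 0 0 0 0;0 -1 0 -2 0 0 0;0 -1 0 -3 0 0 0;0 -1 0 -3 0 0 0;0 -2.9 2 0 0 0 0;0 -2.9 2 0 0 0 0;0 -2.9 2 0 0 0 0;0 -2.9 2 0 0 0 0;0 -2.8 2 0 0 0 0;0 0 0.8 0 0 0 0;0 0 0 0 0 0 0;0 0 0 0 0 0 0"

```text
clock: 10.72
tool_pos: [0.6035, 0.0442, 0.0961]
orientation: [-0.001, 0.756, 0.655, -0.0]
force: [0.1, 1.4, -0.3]
grip_width: 0.008
finger_force: 0.0
```

```bash
python3 - <<'E'
from h import *
rel()
c,B=dark("side",150,105,300,250)
for p,a in B: print(np.round(p,1),a,np.round(world(c,p,.015)[:2],3))
E
```

```text
t 10.72 tcp [0.6035 0.0442 0.0961] yaw x 81.8 tilt [ 0.    -0.001 -1.   ] w 0.007820554479085194
A cm in tool: [4.8 0.2 7.9]
B cm in tool: [  7.5 -16.3   7.9]
C cm in tool: [ -6.9 -10.7   7.9]
bay cm in tool: [20.8 -8.6  7.9]
bottle cm in tool: [-4.8 -5.1  7.9]
[249.7 111.8] 651 [0.725 0.257]
[261.9 137. ] 24 [0.682 0.14 ]
[189.7 136.2] 81 [0.523 0.262]
[171.7 142. ] 82 [0.471 0.27 ]
[251.9 157. ] 86 [0.61  0.088]
[261.3 226.8] 72 [ 0.482 -0.122]
```

jog_arm:
  moves: "0 0 0 3 0 0 0;0 0 0 3 0 0 0;0 0 0 1.9 0 0 0;0 0 0 0 0 0 0;0 0 0 0 0 0 0;0 1 0 0 0 0 0;0 0.8 0 0 0 0 0;0 0.6 0 0 0 0 0;0 0.8 0 0 0 0 0;0 1 0 0 0 0 0;0 1.2 0 0 0 0 0;0 1.2 0 0 0 0 0"

```text
clock: 11.77
tool_pos: [0.6137, 0.1116, 0.0178]
orientation: [0.0, 0.755, 0.656, 0.0]
force: [0.1, 0.1, 0.9]
grip_width: 0.006
finger_force: 0.2
```

jog_arm:
  moves: "0 1.2 0 0 0 0 0;0 1.2 0 0 0 0 0;0 1.2 0 0 0 0 0;0 1.2 0 0 0 0 0;0 1.2 0 0 0 0 0;0 1.2 0 0 0 0 0;0 1.2 0 0 0 0 0;0 1.2 0 0 0 0 0;0 1.2 0 0 0 0 0;0 0.8 0 0 0 0 0;0 0.4 0 0 0 0 0;0 0 0 0 0 0 0"

```text
clock: 12.77
tool_pos: [0.6303, 0.2302, 0.0174]
orientation: [0.0, 0.755, 0.656, 0.0]
force: [-0.8, 0.0, -0.5]
grip_width: 0.006
finger_force: 0.0
```

```bash
python3 -c "from h import *; rel()"
```

```text
t 12.77 tcp [0.6303 0.2302 0.0174] yaw x 82.0 tilt [ 0.  0. -1.] w 0.006446159322677862
A cm in tool: [-14.    0.1  -0. ]
B cm in tool: [-11.2 -16.3  -0. ]
C cm in tool: [-25.7 -10.8  -0. ]
bay cm in tool: [ 2.  -8.6 -0. ]
bottle cm in tool: [-23.6  -5.2  -0. ]
```

Back off, rise well clear, and check.

jog_arm:
  moves: "0 -1 0 0 0 0 0;0 -1 0 -2 0 0 0;0 -1 0 -3 0 0 0;0 -2 0 -3 0 0 0;0 -3 0 -2 0 0 0;0 -3 0 -2 0 0 0;0 -3 0 -2 0 0 0;0 -3 0 -2 0 0 0;0 -3 0 -2 0 0 0;0 -3 0 0 0 0 0;0 -3 0 0 0 0 0;0 0 0 0 0 0 0"

```text
clock: 13.77
tool_pos: [0.5927, -0.0348, 0.1982]
orientation: [0.001, 0.757, 0.653, -0.001]
force: [0.4, 0.3, -0.5]
grip_width: 0.006
finger_force: 0.0
```

```bash
python3 - <<'E'
from h import *
rel()
for cam in("top","side"):
    c,B=dark(cam,*((110,130,320,250) if cam=="top" else (150,105,300,250)))
    for p,a in B: print(cam,np.round(p,1),a,np.round(world(c,p,.015)[:2],3))
    g=c["img"]; g=g[120:270,100:300] if cam=="top" else g[95:250,130:330]
    cv2.imwrite(f"pics/{cam}3.png",cv2.resize(g,None,fx=3.6,fy=3.6)[:,:,::-1])
E
```

```text
t 13.77 tcp [ 0.5927 -0.0348  0.1982] yaw x 81.5 tilt [-0.003  0.001 -1.   ] w 0.005856492394471975
A cm in tool: [12.8  0.  18. ]
B cm in tool: [ 15.5 -16.4  18. ]
C cm in tool: [  1.1 -10.8  18.1]
bay cm in tool: [28.8 -8.8 18. ]
bottle cm in tool: [ 3.2 -5.2 18.1]
top [216.5 138.7] 170 [0.692 0.087]
top [261.  136.8] 228 [ 0.7   -0.037]
top [262.7 130.4] 27 [ 0.719 -0.041]
top [258.3 155.6] 70 [ 0.645 -0.03 ]
top [155.  158.1] 58 [0.633 0.253]
top [234.7 176.9] 212 [0.584 0.033]
top [147.1 195.9] 57 [0.526 0.267]
top [265.  206.8] 70 [ 0.503 -0.051]
top [142.8 215.5] 59 [0.473 0.274]
top [298.1 218.7] 35 [ 0.472 -0.139]
side [279.4 117.7] 41 [0.777 0.182]
side [224.4 124.7] 71 [0.63  0.249]
side [189.8 136.2] 80 [0.523 0.262]
side [171.7 142. ] 82 [0.471 0.27 ]
side [261.3 226.7] 74 [ 0.482 -0.122]
```

View pics/side3.png

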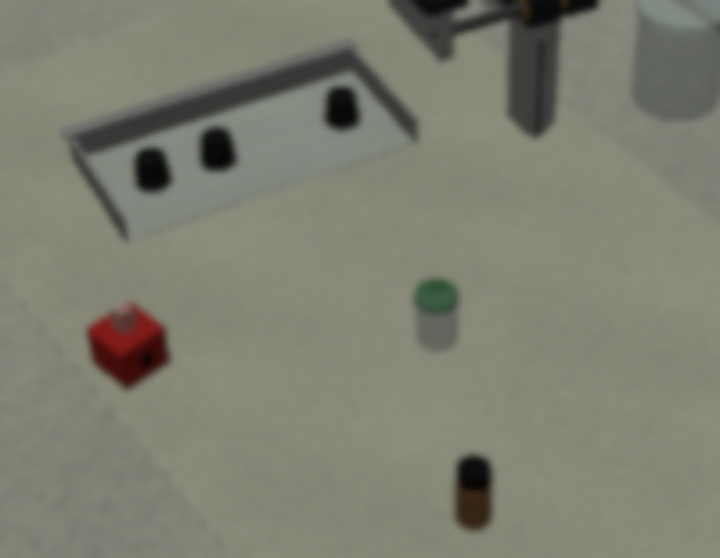

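View pics/top3.png

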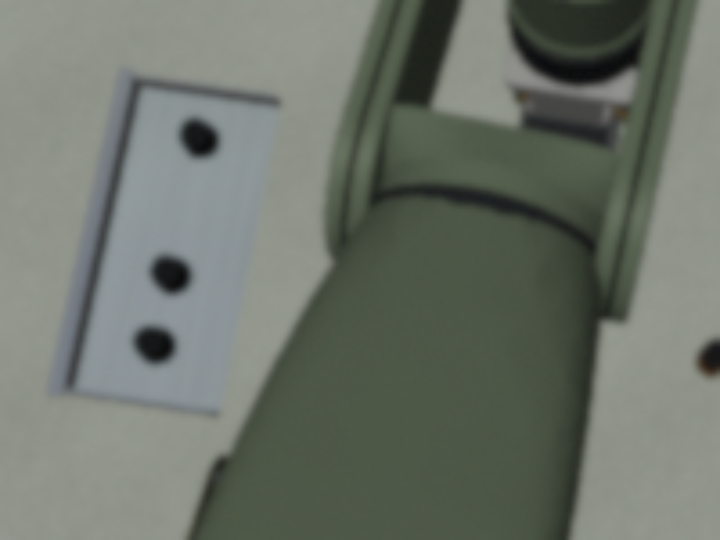

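Both pictures show all three stoppers standing well inside the bay: side (152,170), (217,150), (342,107); top (155,345), (170,275), (200,138). The block, bottle and vial are where they stood, and the arm is clear.

```bash
python3 -c "from h import *; print(r.finish_job())"
```

```text
the job is handed in; nothing more can be done
None
```

All three stoppers were pushed into the bay and stand fully inside it; the block, bottle and vial did not move, nothing went near the forceps or dish, and the job was handed in at about 14 s.

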